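Hold the belt tensioner back for a belt change

ROBOT

A 7-joint arm with a two-finger parallel gripper is mounted at the origin on the work surface. World frame = base frame: x ahead of the robot, y to its left, z up, the work surface at z = 0. Lengths are in m, angles in degrees, forces in N, time in s.
With the tool pointing down it reaches from about 0.425 to 0.825 m from the base axis. Payload 3.6 kg.
Tool frame: the origin (TCP) lies at the very end of the fingers, on their centre line; the grasp point (between the pads) lies 19 mm behind it (arm.hold_point_z is the distance from the TCP to the grasp point, in m); z points along the fingers, y is the direction in which the jaws open and shut (so a half turn about z gives the same grasp; the last joint's range is limited). The gripper opens to 93 mm and grips with 3 to 60 N. Pads are 15 mm wide; open, the fingers measure 128 mm over their backs; the gripper's body (75 mm by 188 mm) begins 65 mm behind the grasp point.
Start: joints at [-69.242, 35.231, -0.722, 81.555, 0.464, 63.22, -2.315], TCP at [0.246, 0.601, 0.219] pointing down, gripper open.
Joint ranges: [-178.69, 178.69], [-17.37, 117.87], [-77.05, 75.6], [15.02, 138.74], [-78.02, 258.01], [0.78, 113.62], [-162.83, 162.83]. Speed limits (degrees/s): [159.86, 159.86, 180, 180, 180, 180, 180].

INTERFACE

Orientations are given as [roll, pitch, yaw] about the fixed x, y, z axes, in that order (R = Rz(yaw) Ry(pitch) Rx(roll)).
In Python, from workcell import sensors, viewer, ticket, arm gives the robot as it stands.
- The arm moves only by the tool carry_out, never from a script. Its argument "deltas" is a list of rows, each a list of 3 entries, a list of its own where there are three numbers: the finger opening in mm, from 0 to 93, then the shift along the tool's x, y, z in mm, then the turn, a rotation vector about the tool's x, y, z in rad. A call has 1 to 5 rows; each row is the pose to reach, as a shift and turn from the pose commanded when the call began, along the tool's axes at that moment; what a row does not reach only later rows make up. A row lasts 1/8 s, in which the tool goes at most 62.5 mm and 10.7 degrees, less where a joint would pass 70% of its speed; a pose out of reach is approached as far as the arm can. A call with a gripper value outside its range is refused whole. The fingers move at their own pace and stop on an object; "squeeze" is the grip in N (left out, the last holds). Time passes only in rows, so rows that repeat a pose let the fingers close. It gives the time, the measured TCP pose, the force and the opening at its end, in the units of the state.
- sensors.sense(): the state, without advancing time (a new reading comes with each control period).
- viewer.capture(name): name is "scene" or "side" or "wrist"; returns the picture (400x640x3 uint8, red, green, blue); there is no depth.
- viewer.camera_params(name): a dict with "mtx" (3x3 intrinsics, pixels), "distortion" ([k1, k2, p1, p2, k3] as OpenCV has them; the pictures are not rectified), "world_from_camera" (4x4, takes a point from camera to world coordinates); the wrist camera has in their place "T_tool_cam" (4x4, takes a point from camera to tool coordinates, whose origin is the TCP and whose axes are the flange's). Camera axes: x right, y up, looking along -z (the intrinsics and any distortion apply to the point x, -y, -z); pixel columns grow to the right and rows downward; lengths in m; the calibration is good to about 2 mm. A picture is of the moment at which its call begins: read the wrist's pose just before it. camera_params takes no time and is no camera call.
- ticket.job_done(): hands the job in, once; it reports no verdict.
Trained networks look in the newest picture that a camera, given by its name, has taken for a name from the list of things; names that differ only in an ending like _2 or _b are one class to them, and where a whole thing is asked for, a point or a joint stands for the part that bears it (a point fixed in the world has none). Each returns a list of dicts, best first, with "p" (0 to 1); they miss things now and then, are a little off and sometimes report something else, mostly with a low value. They report only what shows in the picture. A call takes as long as a camera call.
- viewer.spot_in(camera, label): "position" ([x, y, z] in m, in world coordinates, good to about 4 mm: the middle of the surface that is visible of it).
The state is a dict: "time_s": time; "joint_pos": joint angles; "dq": joint speeds; "joint_efforts": joint torques, N m; "tool_pos": TCP position; "tcp_rot": TCP orientation; "wrist_force": force on the tool from outside, world axes, zero at the start; "torque": the same for the moment, N m; "gripper_width": finger opening in m.
Only numpy, scipy, OpenCV 4.12 (cv2) and the standard library are available. Lean on these libraries where they do the work, as an engineer would, in place of code of your own. Each camera call takes 0.05 s, during which the arm holds its last target. There are 200 camera calls.

TASK

The drill press drive head needs a new belt: on the switch box press the red stop button fully down and let it up, then do the same with the yellow brake-release button, one at a time, without pressing the green start button. Then push the sprung tensioner arm back by its red paddle, away from the pulleys, past its click until its pointer is over the white band on the casting, and finish while still holding it there against its spring, so that a colleague can slip the belt on. Leave the oil bottle, the screwdriver and the tin where they are.

Things in the scene. Friction and masses are not known exactly. Their poses are not given: they have to be found in the camera images.
- head: Green drive head casting fixed on the bench, 260 (x) x 300 (y) x 45 mm high; origin at the centre of its underside, z up; stands left or right of the robot, yaw within 0.25 rad. On its +y half stand two aluminium step pulleys, tops 105 mm over the bench, at (-15, 95) mm radius 45 mm and (88, 100) mm radius 36 mm; the tensioner arm lies on its -y half.
- tensioner_pivot (a point): The tensioner arm's vertical pivot axis, at (60, -30) mm in the head's frame, 59 mm above the bench.
- tensioner (a joint): Angle of the steel tensioner arm about its vertical pivot, rad, counter-clockwise from above. 0: at rest against its stop, the arm pointing from the pivot along the head's -x turned 0.15 rad towards +y; 0.52: end stop. Growing values swing its free end to the head's -y, away from the pulleys. It clicks at 0.20; the arm is past it from 0.30; the pointer is over the white band from 0.34 to 0.52.
- tensioner_pointer (a point): Tip of the thin steel pointer at the arm's free end, 168 mm from the pivot axis, just above the casting; a white band 22 mm wide is painted on the casting where it must end. The arm's spring takes about 4 N at the paddle at rest and 12 N at the end stop; the pawl adds up to about 3 N before the click. The click does not latch: let go, the arm springs back.
- paddle (a point): Centre of the red upright push paddle on the arm, 140 mm from the pivot axis and 87 mm over the bench. The paddle is 34 mm along the arm (x axis, towards the pivot), 12 mm thick (y axis; its +y face looks to the pulleys and is the one to push), 56 mm tall, from 59 to 115 mm over the bench, 14 mm clear of the casting. At rest 45 mm are clear beside its +y face.
- pawl (a joint): Small brass pawl slider at the casting's -y edge; m it is pushed back, 0 at rest; rises to about 0.003 as the arm's tooth passes and snaps back at the click.
- panel: Grey switch box fixed on the bench, 100 (x) x 210 (y) x 45 mm high, origin at the centre of its underside. On it stand the red, yellow and green buttons in any order, 62 mm apart in a row along its y.
- stop_button_top (a point): Centre of the top of the red button, 28 mm across, about 67 mm above the bench (z up); pressed straight down, black round housing 44 mm across and 12 mm high around it.
- stop_button (a joint): How far the red button is pressed, m: 0 up, 0.006 fully down. It takes about 5 N and springs back.
- release_button_top (a point): Centre of the top of the yellow button, same size and heights as the red one.
- release_button (a joint): How far the yellow button is pressed, m: 0 up, 0.006 fully down; about 5 N; springs back.
- start_button_top (a point): Centre of the top of the green start button, same size as the red one. Not to be pressed.
- start_button (a joint): How far the green button is pressed, m: 0 up.
- oil_bottle: White plastic bottle with red cap, 56 mm across, 150 mm tall, standing on the bench to the left; origin at the centre of its base. Leave alone.
- screwdriver: Screwdriver with orange handle, 180 mm long, lying on the bench to the right of the machines, origin near its middle. Leave alone.
- tin: Small open aluminium tin, 52 mm across, 35 mm tall, standing on the casting's near left corner (-100, 115 mm in the head's frame); origin at the centre of its base. Leave alone.

How it is judged (in metres and radians):
On the way, in this order (a step that is already met when the one before it is completed fails the run):
1. the red stop button is pressed fully down (value of joint stop_button above 0.0045 m), for 0.05 s.
2. the red button is up again and the yellow brake-release button is pressed fully down (value of joint release_button above 0.0045 m and value of joint stop_button below 0.002 m), for 0.05 s.
3. the tensioner arm is past its click, with the buttons up (value of joint tensioner above 0.32 rad and value of joint release_button below 0.002 m), for 0.3 s.
At the end, for the whole second after the job is handed in: The program finishes with the fingers holding the arm still (under 0.1 rad/s) above 0.32 rad, pawl dropped back (under 1.5 mm), pressing on the arm with over 4 N; all three buttons up (under 2 mm); bottle, screwdriver and tin within 20 mm of where they started (all of step 3 and velocity of joint tensioner between -0.1 and 0.1 rad/s and value of joint pawl below 0.0015 m and contact force between the fingers and tensioner above 4 N and value of joint each of stop_button, start_button below 0.002 m and distance of each of oil_bottle, screwdriver, tin from where it was at the start of the episode below 0.02 m); the arm keeps its last pose, push and grip.
It fails at once if the green start button is pressed (value of joint start_button above 0.003 m).
It fails at once if red and yellow buttons are pressed at the same time (value of joint each of stop_button, release_button above 0.003 m).
It fails at once if the oil bottle, the screwdriver or the tin is pushed away by more than 20 mm (distance of any of oil_bottle, screwdriver, tin from where it was at the start of the episode above 0.02 m).
It also fails if it takes over 54 s, if anything falls off the work surface, if the arm or the gripper's body presses on something with over 40 N, if the wrist force passes 120 N, or if a joint passes its speed limit or range.

## Working session

There is one attempt and no reset: what is moved stays moved. The work goes in short steps, Python scripts to look and compute and a tool call to move; the robot and the scene stay as the last step left them, time stands still between calls to the robot, and variables do not carry over. Pictures are saved under pics/ and viewed, about 8 in all and at most 12, crops included, and the job is handed in when it is done.

Besides the shell and the picture viewer there is one more tool, called after "Call:" as name([rows], argument=value, ...), one row to a line, values as JSON. carry_out: Moves the arm, as the interface text tells. Its arguments: {"type":"object","properties":{"deltas":{"type":"array"},"squeeze":{"type":"number"}},"required":["deltas"]}

```bash
mkdir -p pics
python3 - <<'E'
from workcell import sensors, viewer
import cv2,numpy as np
s=sensors.sense();print(s)
for c in("scene","side"):
    cv2.imwrite(f"pics/{c}0.png",viewer.capture(c)[...,::-1])
    for l in("stop_button_top","release_button_top","start_button_top","paddle","tensioner_pointer","head","panel","tin","oil_bottle","screwdriver"):
        print(c,l,[(np.round(d["position"],4).tolist(),round(d["p"],2)) for d in viewer.spot_in(c,l)[:2]])
print(viewer.camera_params("scene"),viewer.camera_params("wrist"))
E
```

```text
{'time_s': 0.0, 'joint_pos': array([-69.23992347,  35.28906604,  -0.72150067,  81.64105664,
         0.46493052,  63.22109855,  -2.31370935]), 'dq': array([-0.04313863,  0.10132134,  0.11170925,  0.02243773,  0.03537174,
        0.05760279,  0.02971621]), 'joint_efforts': array([ 1.39905765e-04, -4.58919346e+01,  2.09368276e-01, -1.65746069e+01,
       -6.10172306e-02,  2.05931591e-02,  2.34288709e-04]), 'tool_pos': array([0.24612311, 0.60073139, 0.2174849 ]), 'tcp_rot': array([-1.79851720e+02,  3.70727359e-03,  1.57725707e+02]), 'wrist_force': array([0.01708992, 0.86029616, 0.07517993]), 'torque': array([-0.01469614, -0.02167272,  0.03507992]), 'gripper_width': 0.09304419592248522}
scene stop_button_top [([0.5186, -0.4936, 0.016], 0.7), ([0.5639, 0.2552, 0.0691], 0.47)]
scene release_button_top [([0.5747, 0.1912, 0.0684], 0.63)]
scene start_button_top []
scene paddle [([0.5922, -0.186, 0.066], 0.59)]
scene tensioner_pointer [([0.5903, -0.1915, 0.0627], 0.61)]
scene head [([0.6314, -0.1166, 0.0466], 0.93)]
scene panel [([0.6032, 0.2141, 0.0407], 0.87), ([0.5203, -0.4963, 0.0157], 0.4
[... 1158 characters left out ...]
55,  0.52213873,  0.68183516],
       [ 0.        ,  0.        ,  0.        ,  1.        ]])} {'mtx': array([[284.87732471,   0.        , 321.19550017],
       [  0.        , 284.87732471, 203.46966775],
       [  0.        ,   0.        ,   1.        ]]), 'distortion': array([-0.05145078,  0.        ,  0.        ,  0.        ,  0.        ]), 'T_tool_cam': array([[ 4.65945086e-04,  9.70044911e-01,  2.42925200e-01,
         6.71298637e-02],
       [ 9.99998540e-01, -5.25580379e-05, -1.70818322e-03,
        -4.64222600e-04],
       [-1.64424676e-03,  2.42925641e-01, -9.70043519e-01,
        -1.65458735e-01],
       [ 0.00000000e+00,  0.00000000e+00,  0.00000000e+00,
         1.00000000e+00]])}
```

View pics/scene0.png

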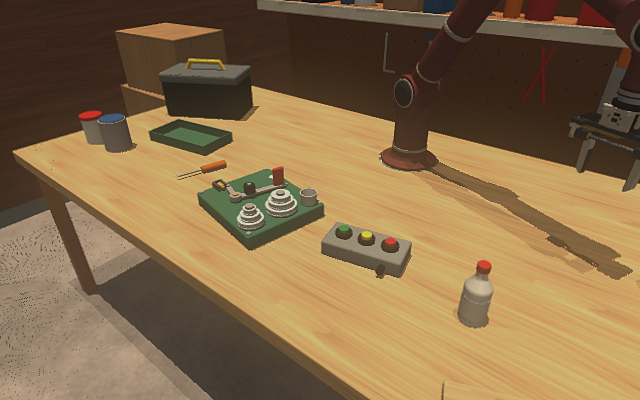

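View pics/side0.png

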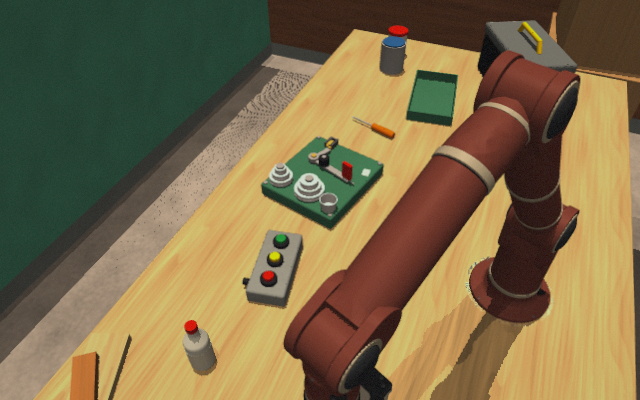

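Scene view: red button about (390,243), yellow (367,236), green (344,230), red paddle (278,176), tin (308,195). The side view agrees on this layout. Next I triangulate colour centroids from both cameras.

```bash
cat > h.py <<'E'
import cv2,numpy as np
from workcell import sensors, viewer
from scipy.spatial.transform import Rotation as R
def toolT():
    s=sensors.sense();T=np.eye(4);T[:3,:3]=R.from_euler('xyz',s["tcp_rot"],degrees=True).as_matrix();T[:3,3]=s["tool_pos"];return T
def cam(c,T=None):
    p=viewer.camera_params(c);return p["mtx"],p["distortion"],(T@p["T_tool_cam"] if c=="wrist" else p["world_from_camera"])
def ray(C,uv):
    x,y=cv2.undistortPoints(np.array([[uv]],float),C[0],C[1])[0,0]
    return C[2][:3,3],C[2][:3,:3]@[x,-y,-1]
def at(C,uv,z):
    o,d=ray(C,uv);return o+d*(z-o[2])/d[2]
def proj(C,P):
    q=(np.linalg.inv(C[2])@np.append(P,1))[:3]*[1,-1,-1]
    return cv2.projectPoints(q[None],np.zeros(3),np.zeros(3),C[0],C[1])[0][0,0]
RNG={"red":[(0,7),(174,180)],"yellow":[(24,33)],"green":[(55,80)]}
def blob(img,col,uv,w=14,s=150,v=60):
    hsv=cv2.cvtColor(img,cv2.COLOR_RGB2HSV);m=np.zeros(img.shape[:2],bool)
    for a,b in RNG[col]: m|=(hsv[...,0]>=a)&(hsv[...,0]<=b)
    m&=(hsv[...,1]>s)&(hsv[...,2]>v)
    k=np.zeros_like(m);k[int(uv[1])-w:int(uv[1])+w+1,int(uv[0])-w:int(uv[0])+w+1]=1;m&=k
    y,x=np.nonzero(m);return (x.mean(),y.mean(),len(x))
E
python3 - <<'E'
from h import *
U={"scene":dict(red=(390,242),yellow=(367,235),green=(344,229),paddle=(278,176)),"side":dict(red=(268,277),yellow=(275,257),green=(281,240),paddle=(347,171))}
for c in U:
    im=cv2.imread(f"pics/{c}0.png")[...,::-1].copy();C=cam(c)
    for k,uv in U[c].items():
        b=blob(im,"red" if k=="paddle" else k,uv);print(c,k,np.round(b,1),np.round(at(C,b[:2],.087 if k=="paddle" else .066),4))
    tin={"scene":(308.5,190.5),"side":(328,198)}[c];print("tin rim",at(C,tin,.08))
E
```

```text
scene red [390.1 240.8  61. ] [0.5629 0.2502 0.066 ]
scene yellow [366.2 233.8  50. ] [0.5755 0.1891 0.066 ]
scene green [nan nan  0.] [nan nan nan]
scene paddle [276.1 170.9  30. ] [ 0.4994 -0.1949  0.087 ]
tin rim [ 0.51966841 -0.04645178  0.08      ]
side red [267.7 275.8 106. ] [0.5558 0.2548 0.066 ]
side yellow [274.2 255.9  82. ] [0.5704 0.193  0.066 ]
side green [280.4 238.3  66. ] [0.5829 0.1338 0.066 ]
side paddle [346.7 170.2 146. ] [ 0.5153 -0.1681  0.087 ]
tin rim [ 0.52244674 -0.04344076  0.08      ]h.py:22: RuntimeWarning: Mean of empty slice.
  y,x=np.nonzero(m);return (x.mean(),y.mean(),len(x))
  ret = ret.dtype.type(ret / rcount)
```

```bash
cat >> h.py <<'E'
def delta(xyz,yaw,T=None):
    T=toolT() if T is None else T
    G=R.from_euler('xyz',[180,0,yaw],degrees=True).as_matrix()
    return np.round(T[:3,:3].T@(np.array(xyz)-T[:3,3])*1e3,1).tolist(), np.round(R.from_matrix(T[:3,:3].T@G).as_rotvec(),3).tolist()
E
python3 -c "
from h import *
print(delta([.56,.252,.18],80))"
```

```text
([-422.7, -204.5, 38.6], [-0.0, -0.0, 1.357])
```

Call:
carry_out([
  [0, [-85, -41, 8], [0, 0, 0.18]],
  [0, [-135, -65, 12], [0, 0, 0.36]],
  [0, [-185, -90, 16], [0, 0, 0.54]],
  [0, [-235, -114, 20], [0, 0, 0.72]],
  [0, [-285, -138, 25], [0, 0, 0.9]],
], squeeze=20)

```text
time_s: 1.72
tool_pos: [0.4556, 0.3683, 0.1944]
tcp_rot: [179.9, -0.0, 105.8]
wrist_force: [0.9, 0.1, 0.1]
gripper_width: 0.0476
```

```bash
python3 -c "
from h import *
print(delta([.56,.252,.18],80))"
```

```text
([-140.4, 68.6, 14.3], [0.001, -0.001, 0.451])
```

Call:
carry_out([
  [0, [-45, 22, 5], [0, 0, 0.15]],
  [0, [-95, 46, 10], [0, 0, 0.3]],
  [0, [-140, 69, 14], [0, 0, 0.45]],
  [0, [-140, 69, 14], [0, 0, 0.45]],
  [0, [-140, 69, 14], [0, 0, 0.45]],
])

```text
time_s: 2.35
tool_pos: [0.5591, 0.2553, 0.1799]
tcp_rot: [-179.9, -0.0, 80.5]
wrist_force: [-0.5, 0.5, 0.4]
gripper_width: 0.0013
```

Run:
```python
from h import *
T=toolT();im=viewer.capture("wrist");cv2.imwrite("pics/w1.png",im[...,::-1]);C=cam("wrist",T)
for n,P in dict(red=[.56,.252,.067],yellow=[.573,.191,.067]).items():
    uv=proj(C,P);b=blob(im,n,uv,70);print(n,uv,np.round(b,1),at(C,b[:2],.066))
for l in("stop_button_top","release_button_top","start_button_top"):print(l,[(np.round(d["position"],4),d["p"]) for d in viewer.spot_in("wrist",l)[:2]])
print(T[:3,3])
```

```text
red [322.95125796 203.89805508] [321.9 204.7 519. ] [0.55875056 0.25115692 0.066     ]
yellow [344.49999709 257.06307656] [nan nan  0.] [nan nan nan]
stop_button_top [(array([0.5596, 0.2533, 0.0692]), 0.59)]
release_button_top []
start_button_top [(array([0.5571, 0.2515, 0.0632]), 0.49)]
[0.55905116 0.25527461 0.17990769]h.py:22: RuntimeWarning: Mean of empty slice.
  y,x=np.nonzero(m);return (x.mean(),y.mean(),len(x))
  ret = ret.dtype.type(ret / rcount)
```

View pics/w1.png

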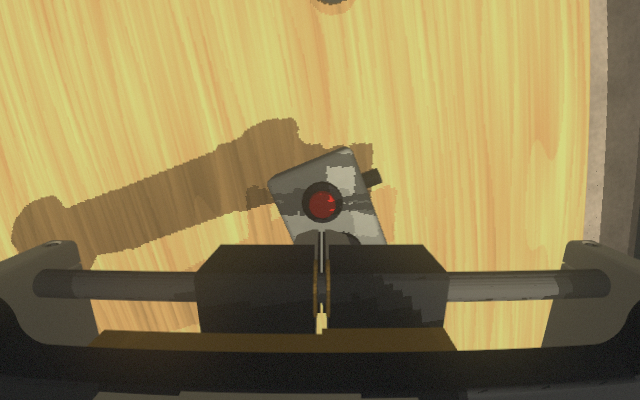

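Red button is centred at pixel (322,204) with a clean housing around it, which puts it at world (0.559, 0.251). Going down.

Call:
carry_out([
  [0, [-4, 0, 50], [0, 0, 0]],
  [0, [-4, 0, 85], [0, 0, 0]],
  [0, [-4, 0, 100], [0, 0, 0]],
  [0, [-4, 0, 107], [0, 0, 0]],
  [0, [-4, 0, 107], [0, 0, 0]],
])

```text
time_s: 3.18
tool_pos: [0.5595, 0.2508, 0.0738]
tcp_rot: [179.9, -0.0, 80.4]
wrist_force: [-0.7, 0.8, -0.3]
gripper_width: 0.0004
```

Call:
carry_out([
  [0, [0, 0, 6], [0, 0, 0]],
  [0, [0, 0, 11], [0, 0, 0]],
  [0, [0, 0, 13], [0, 0, 0]],
  [0, [0, 0, 13], [0, 0, 0]],
  [0, [0, 0, 13], [0, 0, 0]],
])

```text
time_s: 3.8
tool_pos: [0.56, 0.2507, 0.0614]
tcp_rot: [179.9, -0.1, 80.4]
wrist_force: [0.2, 0.6, 5.7]
gripper_width: 0.0005
```

Call:
carry_out([
  [0, [0, 0, 2], [0, 0, 0]],
  [0, [0, 0, 3], [0, 0, 0]],
  [0, [0, 0, 3], [0, 0, 0]],
])

```text
time_s: 4.18
tool_pos: [0.5601, 0.2508, 0.0611]
tcp_rot: [179.9, -0.2, 80.4]
wrist_force: [-4.3, -0.7, 20.2]
gripper_width: 0.0005
```

Force rose to 20 N with no further travel, so the red button is bottomed. Going up and across to yellow at (0.5725, 0.190).

Call:
carry_out([
  [0, [0, 0, -25], [0, 0, 0]],
  [0, [0, 0, -60], [0, 0, 0]],
  [0, [-25, 15, -60], [0, 0, 0]],
  [0, [-58, 23, -60], [0, 0, 0]],
  [0, [-58, 23, -60], [0, 0, 0]],
])

```text
time_s: 4.8
tool_pos: [0.5722, 0.1848, 0.1172]
tcp_rot: [180.0, 0.2, 80.0]
wrist_force: [0.5, 0.2, -0.2]
gripper_width: 0.0004
```

Run:
```python
from h import *
T=toolT();im=viewer.capture("wrist");cv2.imwrite("pics/w2.png",im[...,::-1]);C=cam("wrist",T)
uv=proj(C,[.5725,.19,.067]);print(uv,blob(im,"red",proj(C,[.559,.251,.067]),40))
b=blob(im,"yellow",uv,70,100,40);print(b,at(C,b[:2],.067))
print(delta([.5725,.19,.075],80),T[:3,3])
```

```text
[320.56255431 212.85640424] (np.float64(288.2576808721507), np.float64(138.78691774033697), 1009)
(np.float64(375.83098591549293), np.float64(154.78521126760563), 284) [0.62118769 0.22742409 0.067     ]
([2.3, 0.3, 42.0], [-0.001, 0.001, 0.003]) [0.57222401 0.18480026 0.11716638]
```

View pics/w2.png

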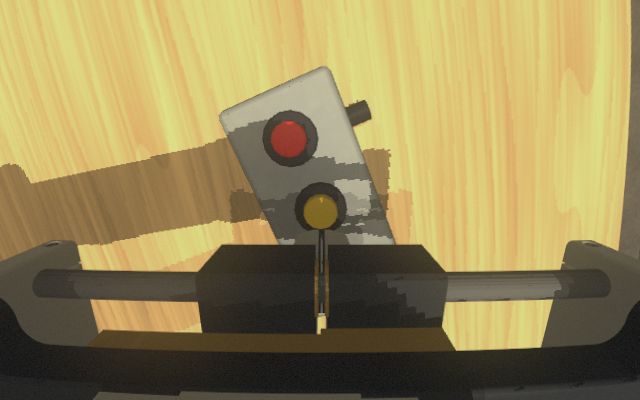

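Yellow button at pixel (320,211), within 2 px of my prediction. The red button is up. Pressing yellow.

Call:
carry_out([
  [0, [2, 0, 25], [0, 0, 0]],
  [0, [2, 0, 42], [0, 0, 0]],
  [0, [2, 0, 50], [0, 0, 0]],
  [0, [2, 0, 57], [0, 0, 0]],
  [0, [2, 0, 57], [0, 0, 0]],
])

```text
time_s: 5.48
tool_pos: [0.5715, 0.1922, 0.0614]
tcp_rot: [-179.9, -0.1, 80.4]
wrist_force: [-4.1, 0.5, 8.3]
gripper_width: 0.0009
```

Call:
carry_out([
  [0, [0, 0, 1], [0, 0, 0]],
  [0, [0, 0, 2], [0, 0, 0]],
  [0, [0, 0, 2], [0, 0, 0]],
])

```text
time_s: 5.85
tool_pos: [0.5715, 0.1922, 0.0612]
tcp_rot: [-179.9, -0.1, 80.4]
wrist_force: [-7.4, -1.3, 17.3]
gripper_width: 0.0001
```

Yellow is bottomed too (17 N). Straight up, then over to the head.

Call:
carry_out([
  [0, [0, 0, -40], [0, 0, 0]],
  [0, [0, 0, -100], [0, 0, 0]],
  [0, [-50, 0, -140], [0, 0, 0]],
  [0, [-110, 0, -170], [0, 0, 0]],
  [0, [-170, 0, -190], [0, 0, 0]],
])

```text
time_s: 6.48
tool_pos: [0.5456, 0.0285, 0.2479]
tcp_rot: [179.8, -0.0, 80.4]
wrist_force: [0.9, -0.2, 0.0]
gripper_width: 0.0007
```

```bash
python3 -c "
from h import *
print(delta([.54,-.19,.25],80))"
```

```text
([-216.4, 30.8, -2.1], [0.004, -0.001, 0.008])
```

Call:
carry_out([
  [0, [-50, 8, 0], [0, 0, 0]],
  [0, [-105, 16, 0], [0, 0, 0]],
  [0, [-160, 24, 0], [0, 0, 0]],
  [0, [-210, 31, 0], [0, 0, 0]],
  [0, [-210, 31, 0], [0, 0, 0]],
])

```text
time_s: 7.1
tool_pos: [0.539, -0.1888, 0.2466]
tcp_rot: [179.9, 0.2, 79.8]
wrist_force: [-0.6, 1.8, 0.1]
gripper_width: 0.0004
```

Run:
```python
from h import *
T=toolT();im=viewer.capture("wrist");cv2.imwrite("pics/w3.png",im[...,::-1])
np.save("T3.npy",T);print(T[:3,3])
C=cam("wrist",T);print(proj(C,[.515,-.17,.087]))
for l in("paddle","tin","tensioner_pointer","tensioner_pivot"):print(l,[(np.round(d["position"],4),d["p"]) for d in viewer.spot_in("wrist",l)[:2]])
```

```text
[ 0.53904423 -0.18875276  0.24657228]
[297.68059924 178.8321407 ]
paddle [(array([ 0.5989, -0.1976,  0.061 ]), 0.68)]
tin [(array([ 0.5185, -0.0307,  0.0577]), 0.73)]
tensioner_pointer [(array([ 0.6006, -0.1997,  0.0636]), 0.77)]
tensioner_pivot [(array([ 0.6011, -0.1956,  0.068 ]), 0.79)]
```

View pics/w3.png

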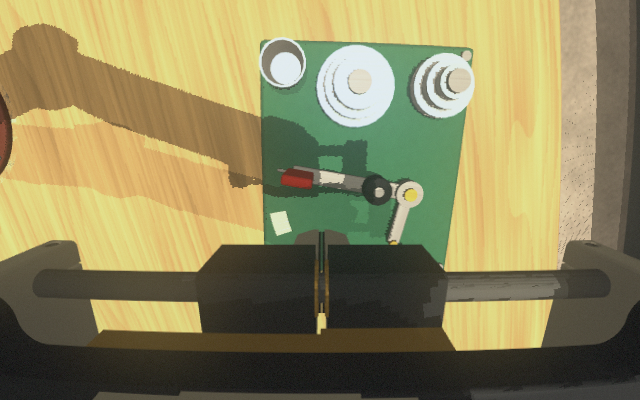

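Image: paddle red at (280–313, 168–187), big pulley hub (359,82), small pulley hub (459,80), tin (283,62), candidate pivots (376,190) and (409,194), white band (281,222). Next I fit the head pose to these.

Run:
```python
from h import *
from scipy.optimize import least_squares
T=np.load("T3.npy");C=cam("wrist",T);im=cv2.imread("pics/w3.png")[...,::-1].copy()
b=blob(im,"red",(296,178),25);print(b)
pts=[((-15,95,105),(359,82)),((88,100,105),(459,80)),((-100,115,35+45),(283,61)),((-130,150,45),(263,40)),((130,150,45),(473,47))]
def W(p,h): return np.append(R.from_euler('z',p[2]).as_matrix()[:2,:2]@np.array(h[:2])/1e3+p[:2],h[2]/1e3)
f=lambda p:np.concatenate([proj(C,W(p,h))-u for h,u in pts])
r=least_squares(f,[.63,-.13,-.2],loss='soft_l1');p=r.x;print("head",p,np.round(f(p),1))
np.save("head.npy",p)
for q in(0,.34,.42,.5):
    a=np.pi-.15+q;u=np.array([np.cos(a),np.sin(a)])
    P=np.array([60,-30])+140*u; n=np.array([u[1],-u[0]]) # towards pulleys
    F=P+n*6
    print(q,"paddle",W(p,(*P,87)),"top px",proj(C,W(p,(*P,115))),"face",W(p,(*F,87)),"arm deg",np.degrees(a+p[2]))
print("pivot",W(p,(60,-30,59)),proj(C,W(p,(60,-30,59))))
```

```text
(np.float64(295.83045977011494), np.float64(180.55172413793105), 348)
head [ 0.59341801 -0.17673095 -0.20230252] [ 0.4 -0.5  0.8  0.5 -4.2  2.9 -5.4 -1.2  2.2 -0.1]
0 paddle [ 0.51476534 -0.1698663   0.087     ] top px [295.34918028 183.04877325] face [ 0.5168357  -0.16423482  0.087     ] arm deg 159.8145525264297
0.34 paddle [ 0.50617723 -0.21645237  0.087     ] top px [296.10499061 225.66243973] face [ 0.50625105 -0.21045282  0.087     ] arm deg 179.29511756087769
0.42 paddle [ 0.50648732 -0.22764509  0.087     ] top px [298.38718114 235.06526816] face [ 0.50608145 -0.22165883  0.087     ] arm deg 183.87877992192426
0.5 paddle [ 0.50769088 -0.23877723  0.087     ] top px [301.4059269  244.11781802] face [ 0.50680792 -0.23284255  0.087     ] arm deg 188.46244228297087
pivot [ 0.64616664 -0.21817468  0.059     ] [407.93933314 194.21283866]
```

Fit is good: the pulley residuals are under 1 px, the predicted pivot lands on (409,194), and the paddle prediction matches. Descending beside the paddle's +y face.

```bash
python3 -c "
from h import *
T=toolT();print(delta([.524,-.143,.16],75,T),delta([.524,-.143,.072],75,T))
"
```

```text
([33.8, -22.8, 85.9], [0.0, -0.001, 0.097]) ([33.7, -22.8, 173.9], [0.0, -0.001, 0.097])
```

Call:
carry_out([
  [0, [34, -23, 0], [0, 0, 0.09]],
  [0, [34, -23, 50], [0, 0, 0.09]],
  [0, [34, -23, 85], [0, 0, 0.09]],
  [0, [34, -23, 105], [0, 0, 0.09]],
  [0, [34, -23, 105], [0, 0, 0.09]],
])

```text
time_s: 7.98
tool_pos: [0.5227, -0.1429, 0.1396]
tcp_rot: [-179.8, -0.0, 75.4]
wrist_force: [-0.3, 1.3, 0.7]
gripper_width: 0.0003
```

Run:
```python
from h import *
T=toolT();im=viewer.capture("wrist");cv2.imwrite("pics/w4.png",im[...,::-1])
print(T[:3,3],delta([.524,-.143,.072],75,T))
```

```text
[ 0.52268416 -0.14286713  0.13958574] ([0.2, 1.5, 67.6], [-0.004, -0.0, 0.007])
```

View pics/w4.png

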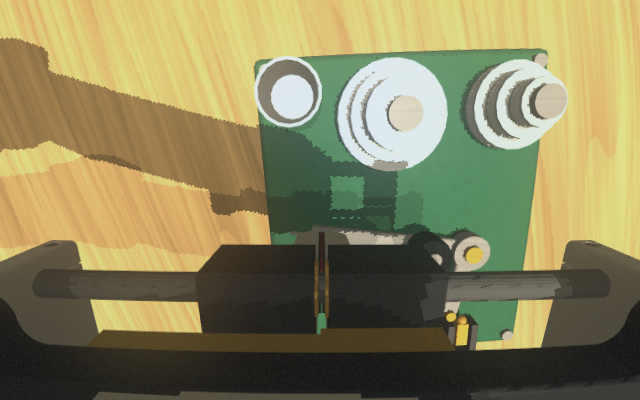

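The tin (289,90) and pulleys are well clear. The arm shows at row ~238 beyond the fingers, so they're on the pulley side of it. Descending.

Call:
carry_out([
  [0, [0, 1, 25], [0, 0, 0]],
  [0, [0, 1, 45], [0, 0, 0]],
  [0, [0, 1, 62], [0, 0, 0]],
  [0, [0, 1, 66], [0, 0, 0]],
  [0, [0, 1, 66], [0, 0, 0]],
])

```text
time_s: 8.65
tool_pos: [0.5252, -0.1451, 0.0758]
tcp_rot: [179.9, -0.0, 75.2]
wrist_force: [-0.4, -0.1, -0.0]
gripper_width: 0.0004
```

Run:
```python
from h import *
T=toolT();print(T[:3,3])
p=np.load("head.npy");r=R.from_euler('z',p[2]).as_matrix()[:2,:2]
for q in(0,.1,.2,.3,.4,.42,.46):
    a=np.pi-.15+q;u=np.array([np.cos(a),np.sin(a)]);n=np.array([u[1],-u[0]])
    X=r@(np.array([60,-30])+140*u+n*13.5)/1e3+p[:2];print(q,X,delta([*X,.072],max(75,np.degrees(a+p[2])-90),T))
```

```text
[ 0.52515119 -0.14514582  0.0758255 ]
0 [ 0.51942365 -0.15719546] ([-13.1, -2.5, 3.8], [0.002, -0.0, 0.004])
0.1 [ 0.51396907 -0.17015329] ([-27.0, -4.5, 3.8], [0.002, -0.0, -0.005])
0.2 [ 0.50983537 -0.18359093] ([-41.1, -5.0, 3.8], [0.002, 0.0, -0.105])
0.3 [ 0.50706385 -0.19737412] ([-55.1, -4.2, 3.8], [0.002, 0.0, -0.205])
0.4 [ 0.50568219 -0.21136515] ([-69.0, -2.0, 3.8], [0.002, 0.0, -0.305])
0.42 [ 0.50557411 -0.21417601] ([-71.7, -1.4, 3.8], [0.002, 0.0, -0.325])
0.46 [ 0.50552666 -0.21980141] ([-77.2, 0.0, 3.8], [0.002, 0.0, -0.365])
```

Call:
carry_out([
  [0, [-8, -2, 3], [0, 0, 0]],
  [0, [-15, -3, 3], [0, 0, 0]],
  [0, [-21, -4, 3], [0, 0, 0]],
  [0, [-27, -4, 3], [0, 0, 0]],
  [0, [-27, -4, 3], [0, 0, 0]],
])

```text
time_s: 9.28
tool_pos: [0.5153, -0.1684, 0.0725]
tcp_rot: [179.9, -0.2, 75.3]
wrist_force: [3.4, 6.0, 2.2]
gripper_width: 0.0008
```

Call:
carry_out([
  [0, [-7, -1, 0], [0, 0, -0.05]],
  [0, [-14, -1, 0], [0, 0, -0.1]],
  [0, [-21, -1, 0], [0, 0, -0.15]],
  [0, [-28, 0, 0], [0, 0, -0.2]],
  [0, [-35, 1, 0], [0, 0, -0.25]],
])

```text
time_s: 9.9
tool_pos: [0.5072, -0.2006, 0.0724]
tcp_rot: [179.9, -0.3, 89.8]
wrist_force: [3.2, 8.4, 4.2]
gripper_width: 0.0009
```

```bash
cat > q.py <<'E'
from h import *
from scipy.optimize import brentq
s=sensors.sense();T=toolT();p=np.load("head.npy");r=R.from_euler('z',p[2]).as_matrix()[:2,:2]
v=r.T@(T[:2,3]-p[:2])*1e3-[60,-30]
# arm angle assuming flat contact at 13.5 mm offset
d=np.hypot(*v);a=np.arctan2(v[1],v[0])+np.arcsin(13.5/d);a%=2*np.pi
print("q",a-(np.pi-.15),"radius",d,"yaw",s["tcp_rot"][2],"arm yaw",np.degrees(a+p[2])-90,T[:3,3],s["wrist_force"],s["time_s"])
E
python3 q.py
```

```text
q 0.32331316506402086 radius 140.0536554915049 yaw 89.80384013248396 arm yaw 88.33903234561464 [ 0.50721502 -0.20063975  0.07244977] [3.17746997 8.39123397 4.2090508 ] 9.9
```

Call:
carry_out([
  [0, [-5, 0, 0], [0, 0, -0.03]],
  [0, [-10, 0, 0], [0, 0, -0.06]],
  [0, [-15, 1, 0], [0, 0, -0.09]],
  [0, [-15, 1, 0], [0, 0, -0.09]],
  [0, [-15, 1, 0], [0, 0, -0.09]],
])

```text
time_s: 10.52
tool_pos: [0.5062, -0.2138, 0.0723]
tcp_rot: [-179.9, -0.5, 94.9]
wrist_force: [-0.2, 10.9, 6.6]
gripper_width: 0.0006
```

Run:
```python
import q
from h import *
for c in("scene","side"):
    im=viewer.capture(c);uv=proj(cam(c),[.55,-.2,.07]).astype(int);k=im[uv[1]-50:uv[1]+50,uv[0]-65:uv[0]+65,::-1]
    cv2.imwrite(f"pics/{c}5.png",cv2.resize(k,None,fx=5,fy=5,interpolation=2))
```

```text
q 0.41742945727237 radius 140.0561480219773 yaw 94.89996529891665 arm yaw 93.731498672573 [ 0.50617959 -0.21377583  0.0722767 ] [-0.23303544 10.91226686  6.56401121] 10.525
```

View pics/scene5.png

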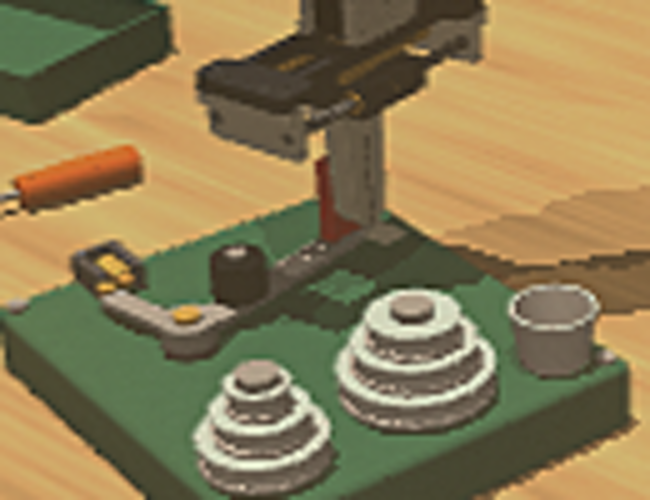

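View pics/side5.png

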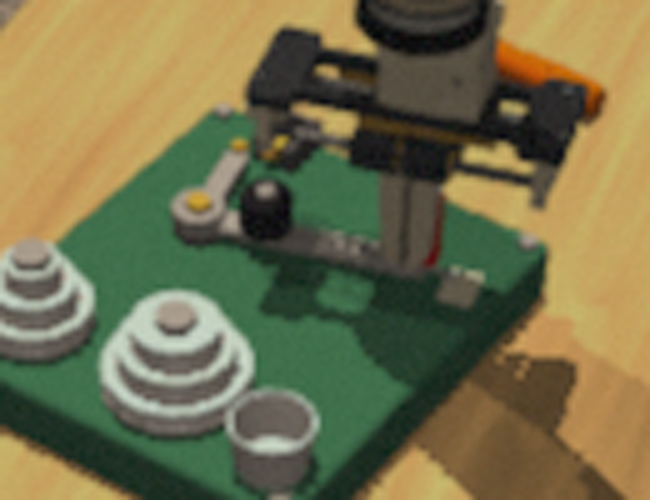

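The fingers are flush on the paddle, with the band under the pointer end and tin, screwdriver and pulleys untouched. The estimated angle is 0.417 rad, and the 10.9 N push matches the spring's expected ~10.4 N there. I'll settle briefly and hand in.

Call:
carry_out([
  [0, [-1, 0, 0], [0, 0, 0]],
  [0, [-1, 0, 0], [0, 0, 0]],
  [0, [-1, 0, 0], [0, 0, 0]],
  [0, [-1, 0, 0], [0, 0, 0]],
  [0, [-1, 0, 0], [0, 0, 0]],
])

```text
time_s: 11.25
tool_pos: [0.5062, -0.2143, 0.0723]
tcp_rot: [-179.9, -0.5, 94.9]
wrist_force: [-0.2, 11.8, 7.8]
gripper_width: 0.0009
```

Run:
```python
import q
from workcell import ticket
print(ticket.job_done())
```

```text
q 0.4214540250497478 radius 140.06278656238197 yaw 94.93585070334697 arm yaw 93.96208942058112 [ 0.50615636 -0.21433972  0.0722558 ] [-0.20882155 11.77443458  7.82168421] 11.25
the job is handed in; nothing more can be done
None
```

I pressed the red stop button, then the yellow brake-release button, each until it bottomed out (20 N and 17 N at the wrist), and let each up again. The fingers never went over the green button. Then I pushed the tensioner arm back by its red paddle and handed the job in at 11.3 s, still holding it.

**Last checks:**
- **Arm angle:** I estimate 0.42 rad from the finger position, inside the white band's 0.34–0.52 range. This comes from the tool pose and the fitted head pose, because there is no direct reading of the joint.
- **Push:** about 11.8 N sideways, a little above the roughly 10.5 N expected from the spring. The wrist also showed about 8 N upward, probably friction on the paddle.
- **Surroundings:** in the last pictures the tin and screwdriver looked undisturbed. The bottle was outside those crops, but the tool passed well clear of it.
- **Not confirmed:** the pointer tip was hidden behind the fingers, so I did not see it directly over the band. I also had no reading of the pawl or the buttons, and the yellow button's return was not seen in a picture.

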